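Unlatch the cartridge box

ROBOT

A 6-joint arm with a two-finger parallel gripper is mounted at the origin on the work surface. World frame = base frame: x ahead of the robot, y to its left, z up, the work surface at z = 0. Lengths are in m, angles in rad, forces in N, time in s.
With the tool pointing down it reaches from about 0.35 to 0.85 m from the base axis. Payload 8.1 kg.
Tool frame: the origin (TCP) lies between the finger pads; the fingertips stand nose_length ahead of it and the grasp point (between the pads) lies 2 mm behind it (nose_length is the distance from the TCP to the fingertips, in m); z points along the fingers, x is the direction in which the jaws open and shut, and the axes are right-handed (so a half turn about z gives the same grasp; the last joint's range is limited). The gripper opens to 93 mm and grips with 3 to 60 N. Pads are 15 mm wide; open, the fingers measure 128 mm over their backs; the gripper's body (75 mm by 188 mm) begins 65 mm behind the grasp point.
Start: joints at [-1.332, 0.13, 1.488, -0, 1.523, -0.085], TCP at [0.191, -0.569, 0.236] pointing down, gripper open.
Joint ranges: [-2.96, 2.96], [-0.89, 2.26], [0.02, 2.5], [-1.34, 4.48], [0, 2.73], [-2.66, 2.66]. Speed limits (rad/s): [2.39, 2.39, 2.79, 3.14, 3.14, 3.14].

INTERFACE

Orientations are given as a rotation vector (axis times angle).
In Python, from plant import * gives the robot as it stands.
- The arm moves only by the tool carry_out, never from a script. Its argument "steps" is a list of rows, each an object with "xyz": the shift along the world's x, y, z in cm, a list of three; "rot": the turn, a rotation vector about the world's x, y, z in degrees, a list of three. In form: [{"xyz": [tx, ty, tz], "rot": [rx, ry, rz]}, ...]. A call has 1 to 10 rows; each row is the pose to reach, as a shift and turn from the pose commanded when the call began; what a row does not reach only later rows make up. A row lasts 1/10 s, in which the tool goes at most 50 mm and 8.59 degrees, less where a joint would pass 70% of its speed; a pose out of reach is approached as far as the arm can. A call with a gripper value outside its range is refused whole. "grip" is the opening, from 0 (shut) to 1 (fully open), set as the call begins (left out, the last holds). The fingers move at their own pace and stop on an object; "force" is the grip in N (left out, the last holds). Time passes only in rows, so rows that repeat a pose let the fingers close. It gives the time, the measured TCP pose, the force and the opening at its end, in the units of the state.
- read_state(): the state, without advancing time (a new reading comes with each control period).
- read_camera(name): name is "scene" or "top" or "wrist"; returns the picture (420x560x3 uint8, red, green, blue); there is no depth.
- calibration(name): a dict with "fov_y" (degrees; the focal length in pixels is half the picture's height over the tangent of half this angle, whatever the lens; pixels are square), "cx", "cy" (the principal point, pixels), "dist_coeffs" ([k1, k2, p1, p2, k3] as OpenCV has them; the pictures are not rectified), "xyz" and "attitude" of the camera in the world. Camera axes: x right, y down, z forward; pixel columns grow to the right and rows downward; lengths in m; the calibration is good to about 2 mm. A picture is of the moment at which its call begins: read the wrist's pose just before it. calibration takes no time and is no camera call; for the wrist camera it gives the pose at the moment of the call.
- close_job(): hands the job in, once; it reports no verdict.
The state is a dict: "t": time; "q": joint angles; "dq": joint speeds; "joint_torque": joint torques, N m; "tool_pos": TCP position; "orientation": TCP orientation; "force": force on the tool from outside, world axes, zero at the start; "wrist_torque": the same for the moment, N m; "opening": finger opening in m.
Only numpy, scipy, OpenCV 4.12 (cv2) and the standard library are available. Lean on these libraries where they do the work, as an engineer would, in place of code of your own. Each camera call takes 0.05 s, during which the arm holds its last target.

TASK

Two clear boxes stand on the shelf. Unlatch the one that has the two game cartridges inside, so that its lid could be lifted: first draw its sliding steel bolt fully back out of the knob's notch, then twist its knob a quarter turn clockwise as seen from above. Leave the knob of the empty box latched.

Things in the scene. Friction and masses are not known exactly. Their poses are not given: they have to be found in the camera images.
- bolt (a joint): Sliding steel bolt on the lid of the clear box with the two cartridges, in m: 0 = home, its nose 12 mm deep between the knob's two lugs so that the knob cannot turn; 0.032 = fully back at its stop. It slides away from the knob, along +y of bolt_grip, with about 2 N of friction, and stays where left. The nose is clear of the lugs from 0.014.
- bolt_grip (a point): Grip point on the bolt's upright steel fin, 26 mm above the lid, moving with it. Fin: 12 mm thick (x, pinch across it), 26 long (y, slide direction), from 2 to 38 mm above the lid, free 40 mm either side. x, y are the box's own, z up. Box: fixed, 160 x 240 x 60 mm, flat lid; the fin is at x -40, y +55 mm from its centre with the bolt home. A staple 12 mm high stands 33 mm off towards the knob.
- knob (a joint): Twist knob on the lid of the same box, in rad: 0 = latched (its bar in line with the bolt), growing clockwise seen from above; 1.57 = stop, a quarter turn, unlatched. Friction 0.06 N m; it stays where left. With the bolt home it is blocked: it gives 0.1 rad, about 0.2 rad when forced.
- knob_grip (a point): On the knob's vertical axis, 33 mm above the lid, turning with it. Its grey bar grip is 12 mm thick (x, pinch across it), 44 long (y) and 10 to 44 mm above the lid. Below the bar, up to 10 mm above the lid: a collar of 20 mm radius and two lugs that reach 34 mm from the axis on the +y side. z is up. The axis is at x -40, y -45 mm from the box's centre, 100 mm from the fin with the bolt home.
- spare_knob (a joint): Knob of the other clear box, which is empty but has the same shape, size, bolt and knob; same meaning of the angle. It stays latched (near 0).

How it is judged:
By the outcome, as a careful person would: the job done as asked, in the order asked, and still so for the second after the job is handed in, with the robot touching nothing.
It also fails if it takes over 37 s, if anything falls off the work surface, if the arm or the gripper's body presses on something with over 40 N, if the wrist force passes 120 N, or if a joint passes its speed limit or range.

## Working session

There is one attempt and no reset: what is moved stays moved. The work goes in short steps, Python scripts to look and compute and a tool call to move; the robot and the scene stay as the last step left them, time stands still between calls to the robot, and variables do not carry over. Pictures are saved under pics/ and viewed, and the job is handed in when it is done.

Besides the shell and the picture viewer there is one more tool, called after "Call:" in YAML: its name, and indented under it one key for each argument. carry_out: Moves the arm, as the interface text tells. Its arguments: {"type":"object","properties":{"steps":{"type":"array","items":{"type":"object","properties":{"xyz":{"type":"array","items":{"type":"number"}},"rot":{"type":"array","items":{"type":"number"}}}}},"grip":{"type":"number"},"force":{"type":"number"}},"required":["steps"]}

```bash
mkdir -p pics; ls
python3 - <<'E'
from plant import *
import cv2
s=read_state(); print(s)
for n in ["scene","top","wrist"]:
    print(n,calibration(n))
    im=read_camera(n); cv2.imwrite(f"pics/{n}0.png",im[:,:,::-1])
try: print(nose_length)
except Exception as e: print(e)
E
```

```text
pics
{'t': 0.0, 'q': array([-1.33241625e+00,  1.31154010e-01,  1.48928264e+00,  3.57580793e-05,
        1.52297119e+00, -8.54288605e-02]), 'dq': array([-2.11278520e-04, -5.97208173e-04,  9.89231986e-04, -1.29149026e-03,
        2.42336338e-03, -3.64989843e-05]), 'joint_torque': array([-1.07715716e-04, -5.59845400e+01, -4.91757274e+01,  7.66598387e-02,
        3.51152464e-02, -1.70108528e-04]), 'tool_pos': array([ 0.19079914, -0.56829491,  0.23458984]), 'orientation': array([-2.54949812e+00,  1.83359357e+00,  2.12696572e-03]), 'force': array([-0.18340503,  0.17166729,  0.99685835]), 'wrist_torque': array([-0.06752916,  0.03146404, -0.03022596]), 'opening': 0.09291779114644869}
scene {'fov_y': 45.49675002126581, 'cx': 279.90409421480445, 'cy': 205.45424732985006, 'dist_coeffs': array([0.02838528, 0.        , 0.        , 0.        , 0.        ]), 'xyz': array([0.91611531, 0.66028656, 0.80545162]), 'attitude': array([-0.71931397, -2.5980514 ,  1.14397503])}
top {'fov_y': 53.112364448710885, 'cx': 280.486405056662, 'cy': 212.95667947827386, 'dist_coeffs': array([-0.09556465,  0.        ,  0.        ,  0.        ,  0.        ]), 'xyz': array([ 0.41847319, -0.03035256,  0.94315993]), 'attitude': array([-2.12076107,  2.14512159, -0.10379909])}
wrist {'fov_y': 62.06174139220961, 'cx': 280.75634440004166, 'cy': 208.187706475437, 'dist_coeffs': array([-0.03939225,  0.        ,  0.        ,  0.        ,  0.        ]), 'xyz': array([ 0.25574484, -0.54634546,  0.38368992]), 'attitude': array([ 2.38091504, -1.70863032, -0.21729266])}
0.017
```

View pics/scene0.png

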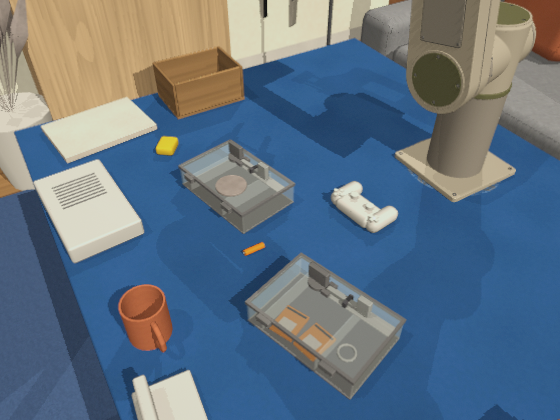

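View pics/top0.png

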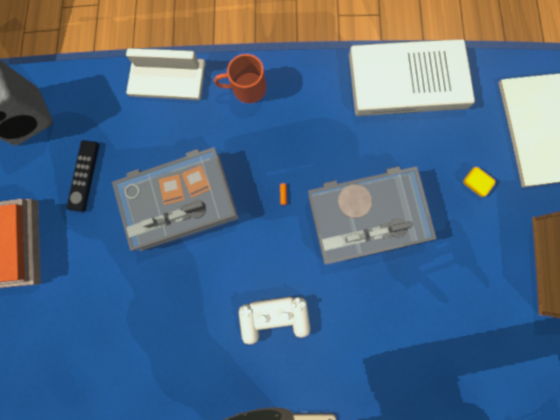

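View pics/wrist0.png

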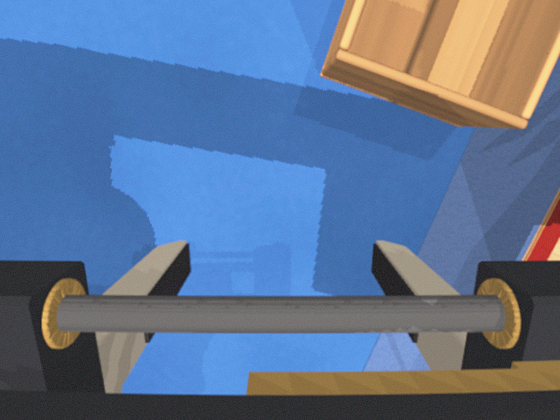

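The box with the two orange cartridges is at about (175,200) in the top view, and the empty one with a round disc is at about (373,215). I'll zoom in on the cartridge box.

Run:
```python
import cv2
t=cv2.imread("pics/top0.png")[140:260,100:250]; s=cv2.imread("pics/scene0.png")[245:395,235:415]
cv2.imwrite("pics/topz.png",cv2.resize(t,None,fx=5,fy=5,interpolation=cv2.INTER_CUBIC)[:600])
cv2.imwrite("pics/scz.png",cv2.resize(s,None,fx=4,fy=4,interpolation=cv2.INTER_CUBIC))
```

```text
(no output)
```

View pics/topz.png

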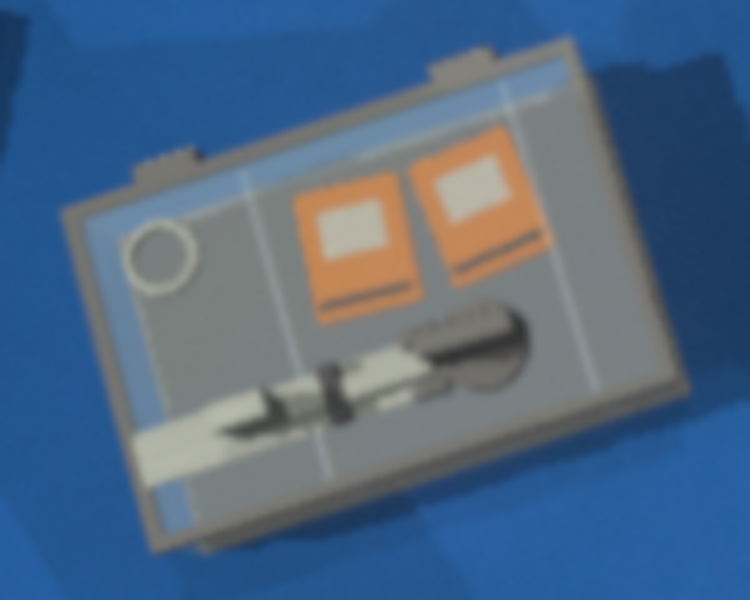

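View pics/scz.png

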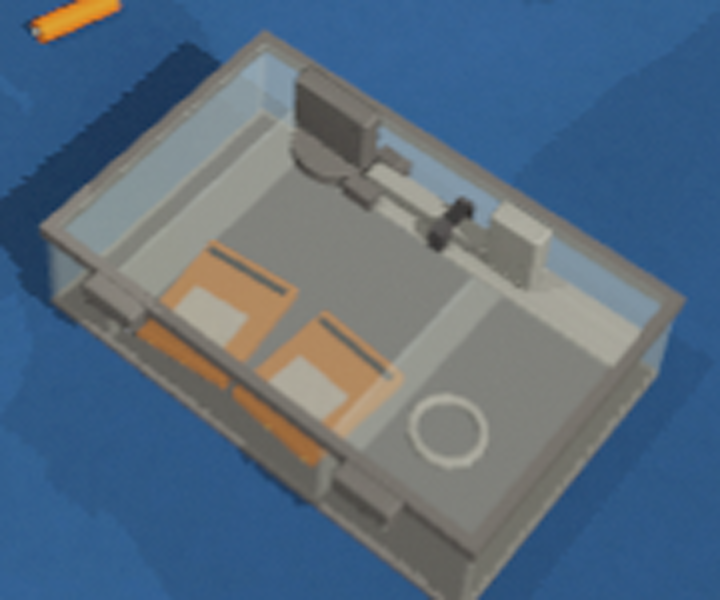

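```bash
cat > h.py <<'E'
import numpy as np, cv2
from scipy.spatial.transform import Rotation as R
def ray(cal,uv):
    f=210/np.tan(np.radians(cal["fov_y"])/2)
    K=np.array([[f,0,cal["cx"]],[0,f,cal["cy"]],[0,0,1]])
    p=cv2.undistortPoints(np.array(uv,float).reshape(-1,1,2),K,cal["dist_coeffs"]).reshape(-1,2)
    d=np.c_[p,np.ones(len(p))]@R.from_rotvec(cal["attitude"]).as_matrix().T
    return np.array(cal["xyz"]),d/np.linalg.norm(d,axis=1)[:,None]
def plane(cal,uv,z):
    o,d=ray(cal,uv); return o+d*((z-o[2])/d[:,2])[:,None]
def tri(c1,u1,c2,u2):
    o1,d1=ray(c1,u1);o2,d2=ray(c2,u2);out=[]
    for a,b in zip(d1,d2):
        s=np.linalg.lstsq(np.c_[a,-b],o2-o1,rcond=None)[0]
        p,q=o1+a*s[0],o2+b*s[1]; out.append(np.r_[(p+q)/2,np.linalg.norm(p-q)])
    return np.array(out)
E
python3 - <<'E'
from plant import *
from h import *
np.set_printoptions(precision=4,suppress=True)
T=calibration("top");S=calibration("scene")
z=lambda l,f,o:np.array(l)/f+np.array(o)
# order: A far/right(-y,+x) ...
t=z([(690,390),(155,550),(63,210),(577,40)],5,(100,140))-.4
s=z([(265,33),(685,298),(475,552),(42,228)],4,(235,245))-.4
print(tri(T,t,S,s))
for c,u in((T,t),(S,s)):
    P=plane(c,u,.06); print(P, P.mean(0)); print([np.linalg.norm(P[i]-P[(i+1)%4]) for i in range(4)])
    d=P[1]-P[0]; print("yaw", np.degrees(np.arctan2(-d[0],d[1]))); d=P[2]-P[3]; print(np.degrees(np.arctan2(-d[0],d[1])))
# fin top & knob bar top in scene (z .098/.104)
print("fin top",plane(S,z([(500,202),(553,238),(537,252),(488,222)],4,(235,245))-.4,.098))
print("bar top",plane(S,z([(310,68),(382,122),(365,135),(297,78)],4,(235,245))-.4,.104))
E
```

```text
[[0.5316 0.0963 0.0511 0.0007]
 [0.463  0.3288 0.0595 0.0033]
 [0.6141 0.3771 0.0595 0.0023]
 [0.6865 0.1473 0.0555 0.0023]]
[[0.5307 0.0948 0.06  ]
 [0.4642 0.3275 0.06  ]
 [0.6148 0.3761 0.06  ]
 [0.6861 0.1458 0.06  ]] [0.574 0.236 0.06 ]
[np.float64(0.24193626782515848), np.float64(0.1582778538575826), np.float64(0.24107690233211448), np.float64(0.16354290470459554)]
yaw 15.951730370021552
17.196093194083897
[[0.5358 0.1032 0.06  ]
 [0.4618 0.3298 0.06  ]
 [0.6133 0.3779 0.06  ]
 [0.687  0.1511 0.06  ]] [0.5745 0.2405 0.06  ]
[np.float64(0.23839468347486528), np.float64(0.1589767121467387), np.float64(0.23849659557586295), np.float64(0.1586026588154603)]
yaw 18.08466708669977
17.994592114189953
fin top [[0.5207 0.2676 0.098 ]
 [0.5129 0.2945 0.098 ]
 [0.5234 0.2967 0.098 ]
 [0.5317 0.2735 0.098 ]]
bar top [[0.5522 0.165  0.104 ]
 [0.5422 0.2083 0.104 ]
 [0.553  0.2105 0.104 ]
 [0.5606 0.167  0.104 ]]
```

Both views agree to a few mm: the lid is at z≈0.06 and 238 × 159 mm, with the centre near (0.574,0.240) and yaw about 18°. I'll move over the box.

Call:
carry_out:
  steps:
    - {"xyz": [2,3,0],"rot": [0,0,4]}
    - {"xyz": [5,7,0],"rot": [0,0,9]}
    - {"xyz": [8,11,0],"rot": [0,0,14]}
    - {"xyz": [11,15,0],"rot": [0,0,20]}
    - {"xyz": [14,19,0],"rot": [0,0,26]}
    - {"xyz": [17,23,0],"rot": [0,0,32]}
    - {"xyz": [19,27,0],"rot": [0,0,38]}
    - {"xyz": [21,31,0],"rot": [0,0,44]}
    - {"xyz": [23,35,0],"rot": [0,0,50]}
    - {"xyz": [25,39,0],"rot": [0,0,56]}
  grip: 0.7

```text
t: 1.15
tool_pos: [0.4413, -0.177, 0.2355]
orientation: [-3.114, 0.416, -0.0]
force: [1.4, -0.2, 1.2]
opening: 0.0649
```

Call:
carry_out:
  steps:
    - {"xyz": [1,4,0],"rot": [0,0,5]}
    - {"xyz": [2,8,0],"rot": [0,0,9]}
    - {"xyz": [3,13,0],"rot": [0,0,13]}
    - {"xyz": [4,18,0],"rot": [0,0,17]}
    - {"xyz": [5,23,0],"rot": [0,0,21]}
    - {"xyz": [6,28,0],"rot": [0,0,25]}
    - {"xyz": [7,33,0],"rot": [0,0,28]}
    - {"xyz": [7,38,0],"rot": [0,0,31]}
    - {"xyz": [7,41,0],"rot": [0,0,33.4]}
    - {"xyz": [7,41,0],"rot": [0,0,33.4]}

```text
t: 2.15
tool_pos: [0.5099, 0.2354, 0.235]
orientation: [-3.1, -0.499, 0.002]
force: [0.3, 0.2, -0.4]
opening: 0.0648
```

Run:
```python
from plant import *
from h import *
import json
s=read_state(); print(s["t"],s["tool_pos"],s["orientation"],s["opening"],s["q"])
c=calibration("wrist")
im=read_camera("wrist"); cv2.imwrite("pics/w1.png",im[:,:,::-1])
json.dump({k:np.array(v).tolist() for k,v in c.items()},open("w1.json","w"))
```

```text
2.15 [0.50994484 0.23535829 0.23499146] [-3.10042941e+00 -4.99336457e-01  1.52512976e-03] 0.06484544388881473 [3.40237983e-01 2.78818512e-02 1.59733183e+00 1.36694993e-03
 1.51711721e+00 2.07986332e-02]
```

View pics/w1.png

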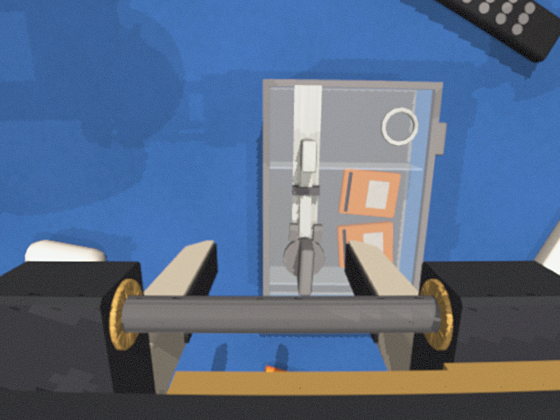

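Run:
```python
import cv2
t=cv2.imread("pics/w1.png")[75:305,255:450]
cv2.imwrite("pics/w1z.png",cv2.resize(t[:130,:110],None,fx=5,fy=4.6,interpolation=cv2.INTER_CUBIC))
cv2.imwrite("pics/w1k.png",cv2.resize(t[130:230,:110],None,fx=5,fy=5,interpolation=cv2.INTER_CUBIC))
```

```text
(no output)
```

View pics/w1z.png

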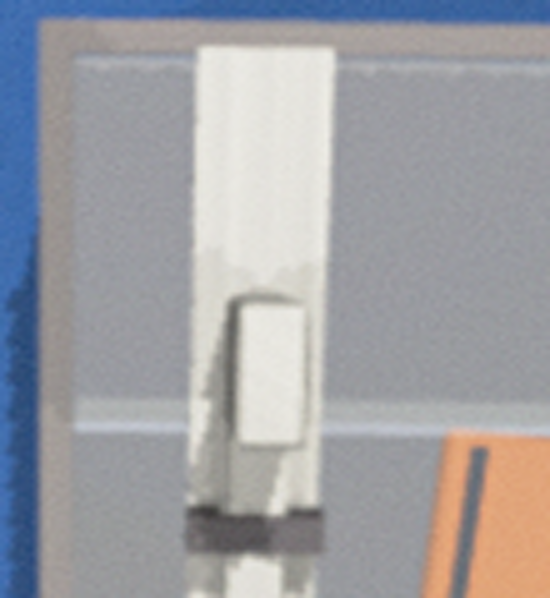

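View pics/w1k.png

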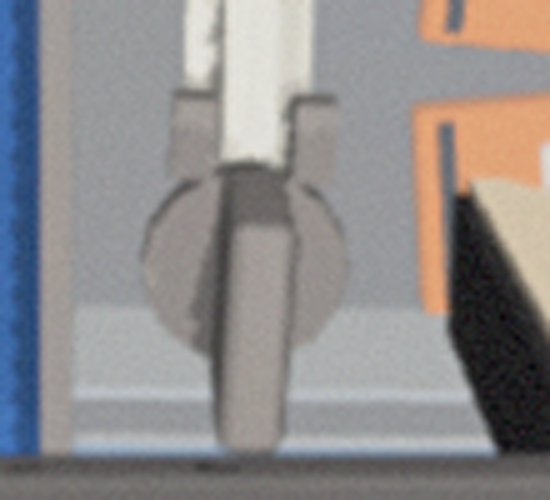

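Run:
```python
from h import *
import json
np.set_printoptions(precision=4,suppress=True)
W=json.load(open("w1.json")); W["dist_coeffs"]=np.array(W["dist_coeffs"])
F=np.array([(243,305),(305,305),(302,445),(238,445)])/[5,4.6]+[255,75]-.4
K=np.array([(235,225),(292,225),(282,450),(222,450)])/5+[255,205]-.4
for u,z in((F,.098),(K,.104)):
    P=plane(W,u,z);print(P,P.mean(0)); print([np.linalg.norm(P[i]-P[(i+1)%4]) for i in range(4)])
    d=(P[0]+P[1]-P[2]-P[3]);print(np.degrees(np.arctan2(-d[0],d[1])))
E=np.array([(38,25),(43,597)])/[5,4.6]+[255,75]-.4
P=plane(W,E,.06);print(P);d=P[0]-P[1];print(np.degrees(np.arctan2(-d[0],d[1])))
```

```text
[[0.5108 0.2902 0.098 ]
 [0.5203 0.2934 0.098 ]
 [0.5282 0.27   0.098 ]
 [0.5182 0.2666 0.098 ]] [0.5194 0.2801 0.098 ]
[np.float64(0.010014129412491399), np.float64(0.024721953269915473), np.float64(0.010549810569493435), np.float64(0.02472237541909137)]
17.982546375199266
[[0.5392 0.2038 0.104 ]
 [0.5485 0.2069 0.104 ]
 [0.5612 0.1663 0.104 ]
 [0.5511 0.163  0.104 ]] [0.55  0.185 0.104]
[np.float64(0.009740697460799506), np.float64(0.04249294518945512), np.float64(0.010632747394005401), np.float64(0.04251308955801393)]
16.792406888100214
[[0.462  0.3275 0.06  ]
 [0.4972 0.2204 0.06  ]]
18.186344315809674
```

Call:
carry_out:
  steps:
    - {"xyz": [0.9,2.4,-3],"rot": [0,0,0]}
    - {"xyz": [0.9,4.6,-6],"rot": [0,0,0]}
    - {"xyz": [0.9,4.6,-9.5],"rot": [0,0,0]}
    - {"xyz": [0.9,4.6,-10.5],"rot": [0,0,0]}
    - {"xyz": [0.9,4.6,-10.5],"rot": [0,0,0]}
    - {"xyz": [0.9,4.6,-10.5],"rot": [0,0,0]}
  grip: 0.65
  force: 25

```text
t: 2.8
tool_pos: [0.5209, 0.2765, 0.1322]
orientation: [-3.103, -0.488, -0.002]
force: [0.1, -0.0, 1.1]
opening: 0.0605
```

Run:
```python
from plant import *
from h import *
s=read_state(); print(s["t"],s["tool_pos"],s["orientation"],s["opening"])
print(R.from_rotvec(s["orientation"]).as_matrix().round(3))
im=read_camera("wrist"); cv2.imwrite("pics/w2.png",im[:,:,::-1])
s=read_state(); print(s["t"],s["tool_pos"])
```

```text
2.8 [0.52086881 0.27653233 0.13224468] [-3.10323775e+00 -4.88072461e-01 -2.45945504e-03] 0.06053028961729507
[[ 0.952  0.307  0.002]
 [ 0.307 -0.952  0.   ]
 [ 0.002  0.    -1.   ]]
2.85 [0.52139157 0.2769159  0.13302852]
```

View pics/w2.png

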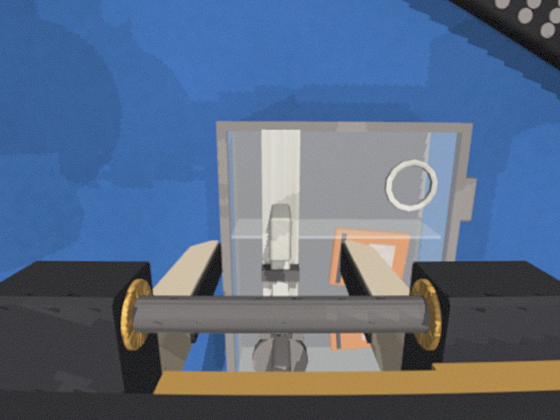

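The fin is centred between the open fingers, at about (281,230). I'll descend and close.

Call:
carry_out:
  steps:
    - {"xyz": [-0.1,0.2,-2],"rot": [0,0,0]}
    - {"xyz": [-0.1,0.2,-4],"rot": [0,0,0]}
    - {"xyz": [-0.1,0.2,-4.7],"rot": [0,0,0]}
    - {"xyz": [-0.1,0.2,-4.7],"rot": [0,0,0]}
    - {"xyz": [-0.1,0.2,-4.7],"rot": [0,0,0]}

```text
t: 3.35
tool_pos: [0.5199, 0.2794, 0.0853]
orientation: [-3.103, -0.49, -0.003]
force: [0.3, 0.8, -0.9]
opening: 0.0604
```

Call:
carry_out:
  steps:
    - {"xyz": [0,0,0],"rot": [0,0,0]}
    - {"xyz": [0,0,0],"rot": [0,0,0]}
    - {"xyz": [0,0,0],"rot": [0,0,0]}
    - {"xyz": [0,0,0],"rot": [0,0,0]}
    - {"xyz": [0,0,0],"rot": [0,0,0]}
    - {"xyz": [0,0,0],"rot": [0,0,0]}
    - {"xyz": [0,0,0],"rot": [0,0,0]}
  grip: 0
  force: 25

```text
t: 4.05
tool_pos: [0.5196, 0.2794, 0.0836]
orientation: [-3.103, -0.49, -0.003]
force: [2.8, 0.7, 2.6]
opening: 0.0119
```

The grip reads 11.9 mm, which matches the fin. Next I'll draw the bolt back along box +y, which is (-0.307, 0.952).

Call:
carry_out:
  steps:
    - {"xyz": [-0.15,0.48,0]}
    - {"xyz": [-0.31,0.95,0]}
    - {"xyz": [-0.46,1.43,0]}
    - {"xyz": [-0.61,1.9,0]}
    - {"xyz": [-0.77,2.38,0]}
    - {"xyz": [-0.89,2.76,0]}
    - {"xyz": [-0.98,3.05,0]}
    - {"xyz": [-1.01,3.14,0]}
    - {"xyz": [-1.01,3.14,0]}
    - {"xyz": [-1.01,3.14,0]}

```text
validation failed for argument at $.st...
```

Run:
```python
from plant import *
from h import *
s=read_state(); print(s["t"],s["tool_pos"],s["orientation"],s["opening"],s["force"])
im=read_camera("wrist"); cv2.imwrite("pics/w3.png",im[:,:,::-1])
im=read_camera("scene"); cv2.imwrite("pics/s3.png",cv2.resize(im[225:400,220:430,::-1],None,fx=3,fy=3))
```

```text
4.05 [0.51960387 0.27941832 0.08363037] [-3.10279636e+00 -4.90032262e-01 -2.61504432e-03] 0.01192574174809336 [2.82759351 0.65132979 2.57883316]
```

View pics/w3.png

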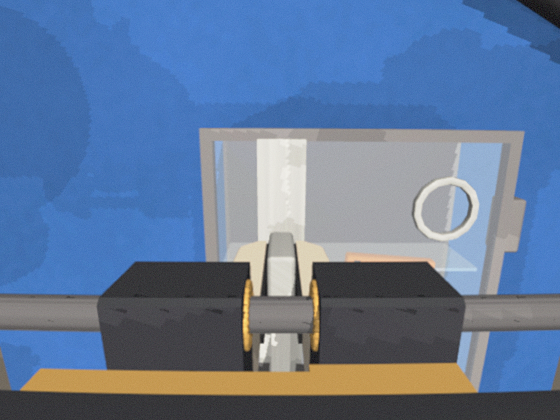

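View pics/s3.png

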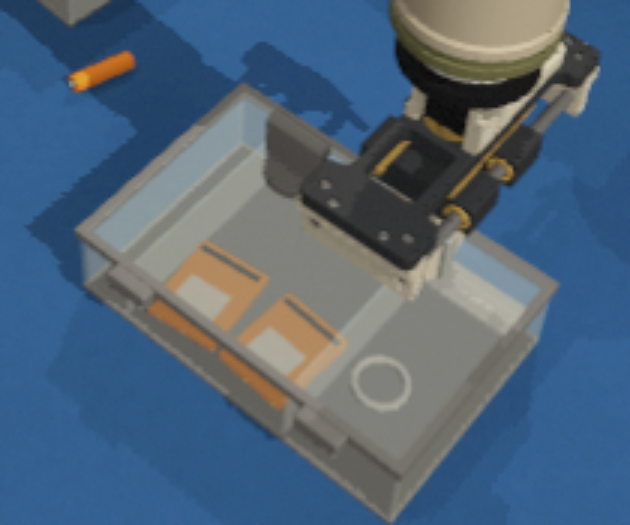

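The call was refused because every row needs a "rot" entry. The picture shows the fin held between the pads at about (281,265). I'll resend it.

Call:
carry_out:
  steps:
    - {"xyz": [-0.15,0.48,0],"rot": [0,0,0]}
    - {"xyz": [-0.31,0.95,0],"rot": [0,0,0]}
    - {"xyz": [-0.46,1.43,0],"rot": [0,0,0]}
    - {"xyz": [-0.61,1.9,0],"rot": [0,0,0]}
    - {"xyz": [-0.77,2.38,0],"rot": [0,0,0]}
    - {"xyz": [-0.89,2.76,0],"rot": [0,0,0]}
    - {"xyz": [-0.98,3.05,0],"rot": [0,0,0]}
    - {"xyz": [-1.01,3.14,0],"rot": [0,0,0]}
    - {"xyz": [-1.01,3.14,0],"rot": [0,0,0]}
    - {"xyz": [-1.01,3.14,0],"rot": [0,0,0]}

```text
t: 5.15
tool_pos: [0.5101, 0.3093, 0.0837]
orientation: [3.101, 0.489, 0.003]
force: [6.5, -4.7, -2.3]
opening: 0.012
```

Run:
```python
from plant import *
s=read_state(); print(s["t"],s["tool_pos"],s["orientation"],s["opening"],s["force"])
```

```text
5.15 [0.51008419 0.30930646 0.08370927] [3.10122449e+00 4.88971304e-01 2.68231341e-03] 0.01199911418868292 [ 6.54593853 -4.65017541 -2.31282094]
```

That moved it 31.4 mm and the resistance rose to about 6.5 N. I'll push 2 mm more to confirm it's at the stop.

Call:
carry_out:
  steps:
    - {"xyz": [-0.03,0.1,0],"rot": [0,0,0]}
    - {"xyz": [-0.06,0.2,0],"rot": [0,0,0]}
    - {"xyz": [-0.06,0.2,0],"rot": [0,0,0]}
    - {"xyz": [-0.06,0.2,0],"rot": [0,0,0]}

```text
t: 5.55
tool_pos: [0.51, 0.3095, 0.0837]
orientation: [3.099, 0.487, 0.003]
force: [8.4, -12.9, -1.9]
opening: 0.0117
```

It stopped dead with force rising to about 15 N, so the bolt is at its stop. I'll ease off, release and lift.

Call:
carry_out:
  steps:
    - {"xyz": [0.06,-0.22,0],"rot": [0,0,0]}
    - {"xyz": [0.06,-0.22,0],"rot": [0,0,0]}

```text
t: 5.75
tool_pos: [0.5101, 0.3093, 0.0837]
orientation: [3.102, 0.489, 0.003]
force: [7.1, -3.2, -3.5]
opening: 0.0119
```

Call:
carry_out:
  steps:
    - {"xyz": [0,0,0],"rot": [0,0,0]}
    - {"xyz": [0,0,0],"rot": [0,0,0]}
    - {"xyz": [0,0,0],"rot": [0,0,0]}
    - {"xyz": [0,0,0],"rot": [0,0,0]}
    - {"xyz": [0,0,2],"rot": [0,0,0]}
    - {"xyz": [0,0,5],"rot": [0,0,0]}
    - {"xyz": [0,0,9],"rot": [0,0,0]}
    - {"xyz": [0,0,11],"rot": [0,0,0]}
    - {"xyz": [0,0,11],"rot": [0,0,0]}
    - {"xyz": [0,0,11],"rot": [0,0,0]}
  grip: 0.65

```text
t: 6.75
tool_pos: [0.5088, 0.3105, 0.1934]
orientation: [-3.103, -0.49, -0.001]
force: [-1.3, 0.2, -0.9]
opening: 0.0606
```

Run:
```python
from plant import *
from h import *
s=read_state(); print(s["t"],s["tool_pos"],s["orientation"],s["opening"],s["force"])
im=read_camera("wrist"); cv2.imwrite("pics/w4.png",im[:,:,::-1])
im=read_camera("scene"); cv2.imwrite("pics/s4.png",cv2.resize(im[225:400,220:430,::-1],None,fx=3,fy=3))
```

```text
6.75 [0.508795   0.31048995 0.1934485 ] [-3.10291254e+00 -4.90390024e-01 -5.80313832e-04] 0.060608583868414244 [-1.25877032  0.20123639 -0.9433093 ]
```

View pics/w4.png

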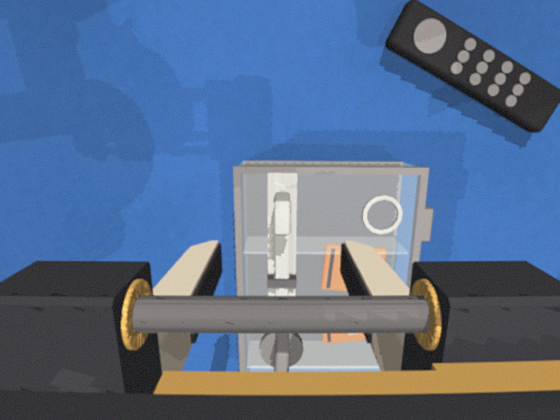

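View pics/s4.png

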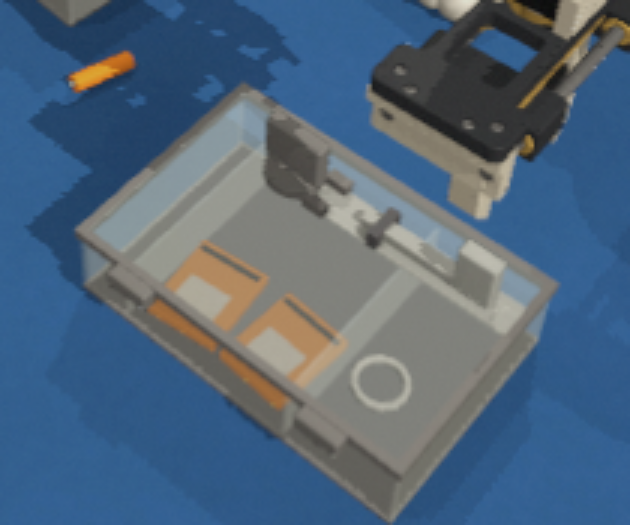

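The bolt stayed fully back (fin at (480,270) in the crop) and clear of the lugs. Next, I'll go over the knob.

Call:
carry_out:
  steps:
    - {"xyz": [1.2,-3.8,0],"rot": [0,0,0]}
    - {"xyz": [2.5,-7.7,0],"rot": [0,0,0]}
    - {"xyz": [3.6,-11,-1],"rot": [0,0,0]}
    - {"xyz": [4.1,-12.5,-3],"rot": [0,0,0]}
    - {"xyz": [4.1,-12.5,-5],"rot": [0,0,0]}
    - {"xyz": [4.1,-12.5,-5],"rot": [0,0,0]}
    - {"xyz": [4.1,-12.5,-5],"rot": [0,0,0]}

```text
t: 7.55
tool_pos: [0.5487, 0.1852, 0.1422]
orientation: [3.103, 0.49, -0.005]
force: [0.2, -0.1, 0.4]
opening: 0.0603
```

Run:
```python
from plant import *
from h import *
s=read_state(); print(s["t"],s["tool_pos"],s["orientation"],s["q"])
im=read_camera("wrist"); cv2.imwrite("pics/w5.png",im[:,:,::-1])
```

```text
7.55 [0.54865254 0.18524791 0.14218055] [ 3.10297902  0.49014301 -0.00524757] [ 2.37009092e-01  1.39776649e-01  1.65117373e+00  1.35193485e-04
  1.35398331e+00 -7.63490790e-02]
```

View pics/w5.png

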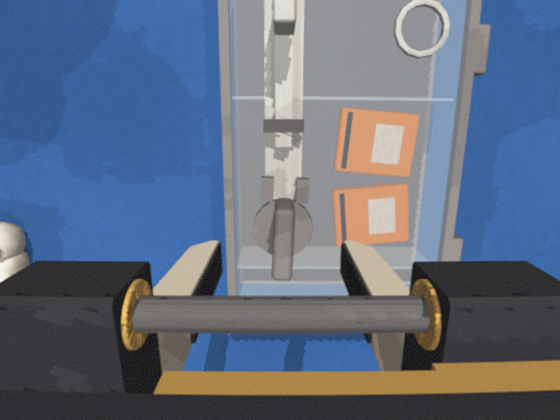

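The bar is centred between the fingers at about (283,240). I'll descend and grip.

Call:
carry_out:
  steps:
    - {"xyz": [0.1,0,-2],"rot": [0,0,0]}
    - {"xyz": [0.1,0,-4],"rot": [0,0,0]}
    - {"xyz": [0.1,0,-5],"rot": [0,0,0]}
    - {"xyz": [0.1,0,-5],"rot": [0,0,0]}
    - {"xyz": [0.1,0,-5],"rot": [0,0,0]}

```text
t: 8.1
tool_pos: [0.5512, 0.1858, 0.0946]
orientation: [-3.103, -0.491, -0.001]
force: [0.3, 0.2, -0.6]
opening: 0.0607
```

Call:
carry_out:
  steps:
    - {"xyz": [0,0,0],"rot": [0,0,0]}
    - {"xyz": [0,0,0],"rot": [0,0,0]}
    - {"xyz": [0,0,0],"rot": [0,0,0]}
    - {"xyz": [0,0,0],"rot": [0,0,0]}
    - {"xyz": [0,0,0],"rot": [0,0,0]}
    - {"xyz": [0,0,0],"rot": [0,0,0]}
    - {"xyz": [0,0,0],"rot": [0,0,0]}
  grip: 0
  force: 30

```text
t: 8.8
tool_pos: [0.55, 0.185, 0.0937]
orientation: [3.103, 0.49, -0.004]
force: [-2.4, -2.3, -0.3]
opening: 0.0123
```

I have it gripped at 12 mm. Next I'll twist it clockwise, about −z.

Call:
carry_out:
  steps:
    - {"xyz": [0,0,0],"rot": [0,0,-4]}
    - {"xyz": [0,0,0],"rot": [0,0,-9]}
    - {"xyz": [0,0,0],"rot": [0,0,-14]}
    - {"xyz": [0,0,0],"rot": [0,0,-19]}
    - {"xyz": [0,0,0],"rot": [0,0,-24]}
    - {"xyz": [0,0,0],"rot": [0,0,-29]}
    - {"xyz": [0,0,0],"rot": [0,0,-34]}
    - {"xyz": [0,0,0],"rot": [0,0,-39]}
    - {"xyz": [0,0,0],"rot": [0,0,-43]}
    - {"xyz": [0,0,0],"rot": [0,0,-45]}

```text
t: 9.8
tool_pos: [0.5511, 0.1849, 0.0936]
orientation: [3.053, -0.739, 0.001]
force: [0.9, -2.1, -0.7]
opening: 0.0116
```

Run:
```python
from plant import *
from h import *
s=read_state(); print(s["t"],s["tool_pos"],s["opening"],s["force"],s["wrist_torque"],s["q"])
M=R.from_rotvec(s["orientation"]).as_matrix(); print(np.degrees(np.arctan2(M[1,0],M[0,0])))
```

```text
9.8 [0.55109977 0.18492161 0.09362015] 0.011643864930209136 [ 0.85035665 -2.07225821 -0.71731124] [-0.41994427 -0.30939107  0.00989207] [ 2.36025790e-01  1.91442816e-01  1.68718346e+00 -7.99947884e-04
  1.26266204e+00  7.11178960e-01]
-27.210369478163564
```

Call:
carry_out:
  steps:
    - {"xyz": [0,0,0],"rot": [0,0,-4]}
    - {"xyz": [0,0,0],"rot": [0,0,-9]}
    - {"xyz": [0,0,0],"rot": [0,0,-14]}
    - {"xyz": [0,0,0],"rot": [0,0,-19]}
    - {"xyz": [0,0,0],"rot": [0,0,-24]}
    - {"xyz": [0,0,0],"rot": [0,0,-29]}
    - {"xyz": [0,0,0],"rot": [0,0,-34]}
    - {"xyz": [0,0,0],"rot": [0,0,-39]}
    - {"xyz": [0,0,0],"rot": [0,0,-43]}
    - {"xyz": [0,0,0],"rot": [0,0,-45]}

```text
t: 10.8
tool_pos: [0.5519, 0.184, 0.0936]
orientation: [2.538, -1.851, 0.004]
force: [4.1, -6.8, -2.0]
opening: 0.0118
```

Call:
carry_out:
  steps:
    - {"xyz": [0,0,0],"rot": [0,0,-2]}
    - {"xyz": [0,0,0],"rot": [0,0,-2]}
    - {"xyz": [0,0,0],"rot": [0,0,-2]}

```text
t: 11.1
tool_pos: [0.552, 0.184, 0.0937]
orientation: [2.508, -1.891, 0.005]
force: [5.5, -4.9, -2.9]
opening: 0.0118
```

Run:
```python
from plant import *
from h import *
s=read_state(); print(s["t"],s["tool_pos"],s["opening"],s["force"],s["wrist_torque"],s["q"])
M=R.from_rotvec(s["orientation"]).as_matrix(); print(np.degrees(np.arctan2(M[1,0],M[0,0])))
```

```text
11.1 [0.55197671 0.18403759 0.09366305] 0.01182038973258687 [ 5.51172507 -4.92788771 -2.87275353] [-0.94635025 -1.00223555  0.55649009] [ 0.23523984  0.19168923  1.68682157 -0.0025739   1.26141592  1.52831614]
-74.04314330794554
```

Torque rose from near zero to 0.56 N m at about 92°, so the knob is at its stop. I'll ease off slightly, release, lift and look.

Call:
carry_out:
  steps:
    - {"xyz": [0,0,0],"rot": [0,0,1.5]}
    - {"xyz": [0,0,0],"rot": [0,0,1.5]}

```text
t: 11.3
tool_pos: [0.552, 0.184, 0.0937]
orientation: [2.533, -1.858, 0.005]
force: [5.5, -4.4, -3.4]
opening: 0.0117
```

Call:
carry_out:
  steps:
    - {"xyz": [0,0,0],"rot": [0,0,0]}
    - {"xyz": [0,0,0],"rot": [0,0,0]}
    - {"xyz": [0,0,0],"rot": [0,0,0]}
    - {"xyz": [0,0,2],"rot": [0,0,0]}
    - {"xyz": [0,0,5],"rot": [0,0,0]}
    - {"xyz": [0,0,9],"rot": [0,0,0]}
    - {"xyz": [-3,-4,11],"rot": [0,0,0]}
    - {"xyz": [-7,-7,13],"rot": [0,0,0]}
    - {"xyz": [-10,-10,14],"rot": [0,0,0]}
    - {"xyz": [-10,-10,14],"rot": [0,0,0]}
  grip: 0.6

```text
t: 12.3
tool_pos: [0.4489, 0.0832, 0.2361]
orientation: [-2.53, 1.86, -0.005]
force: [0.3, 0.7, -0.3]
opening: 0.0558
```

Run:
```python
from plant import *
from h import *
s=read_state(); print(s["t"],s["tool_pos"],s["opening"],s["force"])
im=read_camera("scene"); cv2.imwrite("pics/s6.png",cv2.resize(im[125:400,160:430,::-1],None,fx=2.1,fy=2.1))
im=read_camera("top"); cv2.imwrite("pics/t6.png",cv2.resize(im[135:275,95:445,::-1],None,fx=2.2,fy=2.2))
```

```text
12.3 [0.44889856 0.08320107 0.23610245] 0.05576560933363146 [ 0.31927738  0.69500272 -0.30395294]
```

View pics/s6.png

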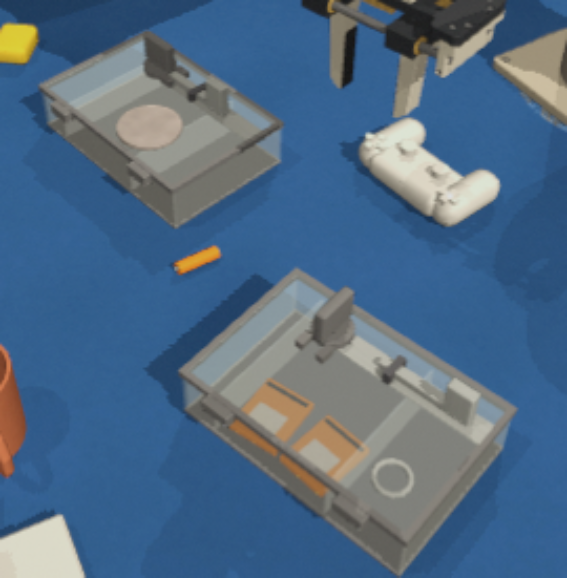

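View pics/t6.png

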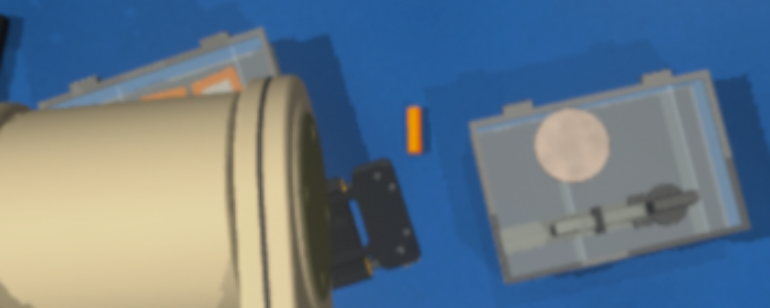

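The bar now lies across the box with its lugs towards the cartridges, and the fin is still back. The empty box's knob is still latched. I'll measure the bar angle and the bolt before handing in.

Run:
```python
from plant import *
from h import *
im=read_camera("scene"); cv2.imwrite("pics/s7.png",cv2.resize(im[255:335,290:400,::-1],None,fx=7,fy=7,interpolation=cv2.INTER_CUBIC))
```

```text
(no output)
```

View pics/s7.png

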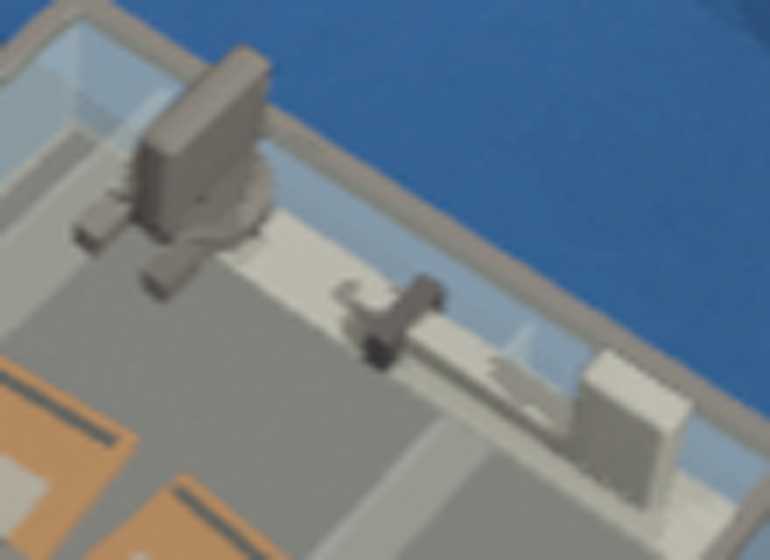

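Run:
```python
from plant import *
from h import *
S=calibration("scene")
z=lambda l:np.array(l)/7+[290,255]-.4
B=plane(S,z([(242,45),(270,68),(162,152),(137,140)]),.104); d=(B[2]+B[3]-B[0]-B[1]); print(B,np.degrees(np.arctan2(d[1],d[0])))
F=plane(S,z([(605,352),(690,405),(665,432),(583,378)]),.098); print(F.mean(0), np.linalg.norm(F.mean(0)[:2]-[.550,.185]))
print(read_state()["t"])
```

```text
[[0.53227463 0.17532634 0.104     ]
 [0.53051557 0.18566166 0.104     ]
 [0.57046439 0.19460795 0.104     ]
 [0.57378093 0.18800871 0.104     ]] 14.870519093864502
[0.51037838 0.31150742 0.098     ] 0.13256696079339633
12.45
```

```bash
python3 -c "
from plant import *
print(close_job())"
```

```text
the job is handed in; nothing more can be done
None
```

I unlatched the box with the two cartridges, bolt first and then knob, and handed the job in at about 12.5 s of the 37 s allowed. The hand-in gives no verdict.

- **Bolt:** I drew it back until it stopped moving, with the resistance rising to about 15 N. A camera check after the knob turn put the fin 132.6 mm from the knob axis; fully back would be 132 mm.
- **Knob:** I twisted it clockwise until it stopped, at a tool turn of about 92° with 0.56 N m of torque. The last picture gives the bar about 93° from latched. Both readings are 2–3° past the 90° stop, which I put down to measurement error and give in the grip.
- **Empty box:** I never touched it. The last top and scene views show its knob in line with its bolt, so it is still latched.
- **Robot:** it ended about 17 cm from the knob, above the box, gripper open and touching nothing.

One move call was refused before anything moved, because its rows lacked the turn entry. I resent it with the entry added.

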